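# Gauge a hinge sleeve, put it in the parts basket and hang the basket up

## Robot

A 6-joint arm with a two-finger parallel gripper is mounted at the origin on the work surface. World frame = base frame: x ahead of the robot, y to its left, z up, the work surface at z = 0. Lengths are in m, angles in rad, forces in N, time in s.
With the tool pointing down it reaches from about 0.325 to 0.9 m from the base axis. Payload 3.5 kg.
Tool frame: the origin (TCP) lies midway between the tips of the shut fingers; the grasp point (between the pads) lies ctrl.grasp_offset behind it (ctrl.grasp_offset is the distance from the TCP to the grasp point, in m); z points along the fingers, y is the line along which they close (so a half turn about z gives the same grasp; the last joint's range is limited). The gripper opens to 85 mm and grips with 20 to 120 N. Pads are 22 mm wide; open, the fingers measure 114 mm over their backs; the gripper's body (76 mm by 85 mm) begins 54 mm behind the grasp point. The pads swing forward as they close: fully open they stand 13 mm farther back than shut.
Start: joints at [1.227, 0.276, -0.026, 1.268, 0, 1.467], TCP at [0.149, 0.607, 0.231] pointing down, gripper open.
Joint ranges: [-3.12, 3.12], [-0.85, 1.88], [-1.08, 1.24], [-1.95, 2.15], [-1.57, 1.53], [-3.14, 3.14]. Speed limits (rad/s): [2.57, 2.57, 3.14, 3.14, 3.14, 3.14].

## Interface

Orientations are given as [roll, pitch, yaw] about the fixed x, y, z axes, in that order (R = Rz(yaw) Ry(pitch) Rx(roll)).
In Python, from station import ctrl gives the robot as it stands.
- The arm moves only by the shell command python3 -m creep 'ROWS'. ROWS is JSON, a list of rows, each a list of 3 entries, a list of its own where there are three numbers: the opening, from -1 (shut) to 1 (fully open), then the shift along the tool's x, y, z in units of 40 mm (1.0 is 40 mm), then the turn, a rotation vector about the tool's x, y, z in units of 0.08 rad (1.0 is 0.08 rad). In form: [[gripper, [x, y, z], [wx, wy, wz]], ...]. A call has 1 to 10 rows; each row shifts and turns the commanded pose from where the row before left it, along the tool's axes as they then stand; what a row does not reach is not made up. A row lasts 1/10 s, in which the tool goes at most 50 mm and 8.59 degrees, less where a joint would pass 70% of its speed; a pose out of reach is approached as far as the arm can. A call with a number of a shift or a turn outside -1 to 1 is refused whole. A call with a gripper value outside its range is refused whole. The fingers move at their own pace and stop on an object; the grip force is fixed at half the most. Time passes only in rows, so rows that do not move let the fingers close. It gives the time, the measured TCP pose, the force, the opening and the grip force at its end, in the units of the state.
- ctrl.observe(): the state, without advancing time (a new reading comes with each control period).
- ctrl.get_image(name): name is "side" or "top" or "wrist"; returns a dict with "image" (400x640x3 uint8, red, green, blue), "fx", "fy", "cx", "cy" (pixels), "xyz" and "attitude" of the camera in the world; the wrist camera has in their place "hand_eye" (4x4, takes a point from camera to tool coordinates, whose origin is the TCP and whose axes are the flange's). Camera axes: x right, y down, z forward; pixel columns grow to the right and rows downward; lengths in m; the calibration is good to about 2 mm. A picture is of the moment at which its call begins: read the wrist's pose just before it. There is no depth.
- ctrl.sign_off(): hands the job in; it is judged then, once.
The state is a dict: "time": time; "joints": joint angles; "qvel": joint speeds; "joint_efforts": joint torques, N m; "eef_pos": TCP position; "eef_rot": TCP orientation; "wrist_force": force on the tool from outside, world axes, zero at the start; "moment": the same for the moment, N m; "width": finger opening in m; "grasp_force": force on a finger pad.
Only numpy, scipy, OpenCV 4.12 (cv2) and the standard library are available. Lean on these libraries where they do the work, as an engineer would, in place of code of your own. Each camera call takes 0.05 s, during which the arm holds its last target. There are 200 camera calls.

## Task

On this laptop repair bench, first stand the tipped-over blue parts basket upright on the desk and let go of it. Then take the wide-bored sleeve out of the black tray, slide it fully down onto the brass gauge pin and let go to prove that it fits, then take it off again and drop it into the standing basket. Finally hang the basket, with the sleeve in it, by its handle on the red hook so that it hangs quietly, leaving the narrow-bored sleeve, screwdrivers, mug and jar where they are.

Things in the scene. Friction and masses are not known exactly. Their poses are not given: they have to be found in the camera images.
- basket: Open blue basket, 88 (its x) x 130 (y) x 60 mm high (z), walls 4 mm, 0.16 kg, with a rigid dark steel hoop handle over the middle: uprights at y = -60 and +60 mm, bar along y, 10 mm thick, its centre line 116 mm above the underside, 56 above the rim. Origin: centre of underside; z out of the mouth. It starts lying on a long side: x up, hoop level 44 mm above the desk, z roughly towards the robot.
- basket_bar (a point): Middle of the basket handle's bar (centre line); axes as the basket's: y along the bar.
- hook_stand: Fixed stand: base plate 110 x 100 x 12 mm, post 16 mm thick, 220 mm high, and a red wire hook (10 mm thick) pointing along its -x. Origin: foot of the post, z up. The wire falls from the post (212 mm high) to its bend 75 mm in front of the post (190 mm high), then rises to its tip 98 mm in front (206 mm high; wire centre).
- hook_seat (a point): Where the centre of the basket bar rests in the bend of the hook: 75 mm in front of the post, 200 mm above the desk. Axes as the stand: the hook points along -x, the hung bar lies along y. The top of the hook tip is 11 mm above this point and 23 mm in front of it.
- gauge: Fixed gauge: steel block 60 x 60 x 15 mm with an upright brass pin of 20 mm diameter in its middle, 35 mm tall, the top 8 mm tapering to 10 mm. Origin: centre of the block's underside, z up.
- gauge_seat (a point): Foot of the gauge pin on the block's top, 15 mm above the desk: where the centre of a sleeve's lower end comes when it is fully down. Pin top is 35 mm above it.
- tray: Fixed black tray, 204 x 138 mm, with 3 x 2 shallow compartments (walls 12 mm high, floor 5 mm thick). The two sleeves stand in two compartments of its +y row. Origin: centre of the underside.
- sleeve_wide: Orange anodised aluminium sleeve, 34 mm outside diameter, 40 mm long, bore 23 mm, which fits the pin; it stands upright. Origin: centre of its lower end, z along its axis.
- sleeve_narrow: Sleeve like the other on the outside (34 x 40 mm) but with a bore of 14 mm, which does not fit. To be left alone. Origin: centre of its lower end.
- driver_a: Screwdriver with a red handle, 170 mm long, lying; a bystander.
- driver_b: Screwdriver with a red handle, 150 mm long, lying; a bystander.
- mug: White mug, 80 mm wide, 90 mm high; a bystander.
- jar: Small closed jar, 56 mm wide, 70 mm high; a bystander.
Not all that is in view belongs to the job. Leave any green or turquoise look-alike of the sleeve_wide alone.

How it is judged:
On the way, in this order (a step that is already met when the one before it is completed fails the run):
1. the basket stands upright on the desk, released (angle between basket's own z axis and vertical below 0.12 rad and height (world z) of basket between -0.005 and 0.012 m and contact force between the fingers and basket below 0.1 N and linear speed of basket below 0.05 m/s), for 0.2 s.
2. the wide-bored sleeve sits fully down on the gauge pin, released (horizontal distance between sleeve_wide and gauge_seat below 0.005 m and z of sleeve_wide in the frame of gauge_seat below 0.004 m and angle between sleeve_wide's own z axis and vertical below 0.1 rad and contact force between the fingers and sleeve_wide below 0.1 N), for 0.2 s.
3. the wide-bored sleeve is in the basket, released, the basket standing upright on the desk (all of step 1 and x of sleeve_wide in the frame of basket between -0.046 and 0.046 m and y of sleeve_wide in the frame of basket between -0.067 and 0.067 m and z of sleeve_wide in the frame of basket between -0.002 and 0.05 m and contact force between the fingers and sleeve_wide below 0.1 N), for 0.2 s.
4. the basket hangs by its handle on the hook with the sleeve in it (x of basket_bar in the frame of hook_seat between -0.02 and 0.02 m and y of basket_bar in the frame of hook_seat between -0.035 and 0.035 m and z of basket_bar in the frame of hook_seat between -0.012 and 0.015 m and angle between basket's own z axis and vertical below 0.4 rad and contact force between basket and hook_stand above 0.7 N and x of sleeve_wide in the frame of basket between -0.046 and 0.046 m and y of sleeve_wide in the frame of basket between -0.067 and 0.067 m and z of sleeve_wide in the frame of basket between -0.002 and 0.05 m), for 0.1 s.
At the end, for the whole second after the job is handed in: The basket hangs on the hook, bar middle within 20 mm front-back, 35 mm sideways and -12/+15 mm in height of the seat, leaning under 0.4 rad, pressing over 0.7 N, nearly still (0.1 m/s, 1 rad/s) and released, the wide sleeve in it; the narrow sleeve is within 30 mm of its start (all of step 4 and contact force between the fingers and basket below 0.1 N and linear speed of basket below 0.1 m/s and angular speed of basket below 1 rad/s and distance of sleeve_narrow from where it was at the start of the episode below 0.03 m); the robot touches nothing.
It fails at once if the narrow-bored sleeve (sleeve_narrow) is moved more than 30 mm (distance of sleeve_narrow from where it was at the start of the episode above 0.03 m).
It fails at once if a screwdriver (driver_a) is moved more than 30 mm (distance of driver_a from where it was at the start of the episode above 0.03 m).
It fails at once if a screwdriver (driver_b) is moved more than 30 mm (distance of driver_b from where it was at the start of the episode above 0.03 m).
It fails at once if the mug (mug) is moved more than 30 mm (distance of mug from where it was at the start of the episode above 0.03 m).
It fails at once if the jar (jar) is moved more than 30 mm (distance of jar from where it was at the start of the episode above 0.03 m).
It also fails if it takes over 72 s, if anything falls off the work surface, if the arm or the gripper's body presses on something with over 40 N, if the wrist force passes 120 N, or if a joint passes its speed limit or range.

## Working session

There is one attempt and no reset: what is moved stays moved. The work goes in short steps, Python scripts to look and compute and a shell command to move; the robot and the scene stay as the last step left them, time stands still between calls to the robot, and variables do not carry over. Pictures are saved under pics/ and viewed, at most 10 in all, crops included, and the job is handed in when it is done.

```bash
ls; mkdir -p pics; python3 - <<'E'
from station import ctrl
import cv2,numpy as np
o=ctrl.observe()
print({k:np.round(v,3).tolist() for k,v in o.items()},ctrl.grasp_offset)
for n in ["side","top","wrist"]:
    d=ctrl.get_image(n); cv2.imwrite(f"pics/{n}0.png",d["image"][:,:,::-1])
    print(n,{k:np.round(v,4).tolist() for k,v in d.items() if k!="image"})
E
```

```text
pics
{'time': 0.0, 'joints': [1.227, 0.277, -0.028, 1.268, 0.0, 1.467], 'qvel': [-0.002, -0.001, 0.001, -0.0, 0.002, -0.001], 'joint_efforts': [0.001, -44.551, 29.52, 0.016, 0.0, 0.0], 'eef_pos': [0.149, 0.606, 0.23], 'eef_rot': [-3.139, -0.0, 2.901], 'wrist_force': [0.167, 0.428, -0.019], 'moment': [0.014, 0.031, -0.056], 'grasp_force': 0.0, 'width': 0.085} 0.0187
side {'fx': 415.5575, 'fy': 415.5575, 'cx': 317.9847, 'cy': 203.679, 'xyz': [0.1885, -0.814, 0.8647], 'attitude': [-2.2739, -0.0034, -0.4914]}
top {'fx': 399.0977, 'fy': 399.0977, 'cx': 317.7123, 'cy': 198.7611, 'xyz': [0.5133, -0.1011, 1.1567], 'attitude': [-3.043, 0.02, -1.5633]}
wrist {'fx': 322.8389, 'fy': 322.8389, 'cx': 324.3817, 'cy': 204.324, 'hand_eye': [[0.0001, -0.9472, -0.3207, 0.0831], [1.0, -0.0002, 0.001, -0.0004], [-0.001, -0.3207, 0.9472, -0.1424], [0.0, 0.0, 0.0, 1.0]]}
```

View pics/top0.png

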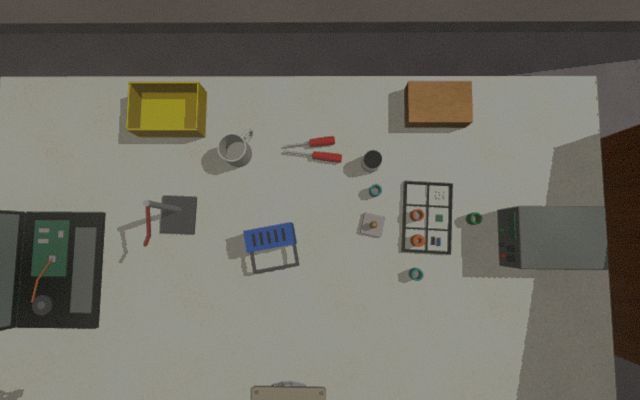

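View pics/side0.png

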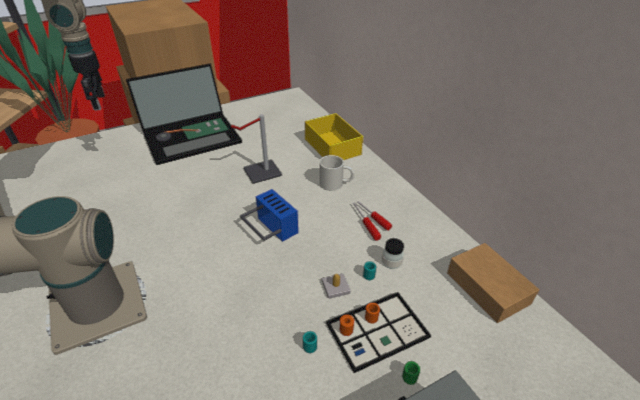

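```bash
cat > h.py <<'E'
from station import ctrl
import cv2,numpy as np
from scipy.spatial.transform import Rotation as R
def cam(n):
    o=ctrl.observe(); d=ctrl.get_image(n)
    if n=="wrist":
        T=np.eye(4);T[:3,:3]=R.from_euler('xyz',o['eef_rot']).as_matrix();T[:3,3]=o['eef_pos'];T=T@np.array(d['hand_eye'])
        d['C'],d['R']=T[:3,3],T[:3,:3]
    else: d['C'],d['R']=np.array(d['xyz']),R.from_euler('xyz',d['attitude']).as_matrix()
    d['bgr']=np.ascontiguousarray(d['image'][:,:,::-1]); d['hsv']=cv2.cvtColor(d['bgr'],cv2.COLOR_BGR2HSV)
    return d
def ray(d,u,v,z):
    r=d['R']@np.array([(u-d['cx'])/d['fx'],(v-d['cy'])/d['fy'],1]); return d['C']+r*(z-d['C'][2])/r[2]
def proj(d,p):
    q=d['R'].T@(np.asarray(p,float)-d['C']); return np.array([d['cx']+d['fx']*q[0]/q[2],d['cy']+d['fy']*q[1]/q[2]])
def blobs(d,lo,hi,amin=8,roi=None):
    m=cv2.inRange(d['hsv'],lo,hi)
    if roi: k=np.zeros_like(m);k[roi[1]:roi[3],roi[0]:roi[2]]=1;m*=k
    c,_=cv2.findContours(m,cv2.RETR_EXTERNAL,cv2.CHAIN_APPROX_NONE)
    return sorted([x for x in c if cv2.contourArea(x)>=amin],key=cv2.contourArea,reverse=True),m
def tri(d1,p1,d2,p2):
    P=[d['K'] if 'K' in d else np.array([[d['fx'],0,d['cx']],[0,d['fy'],d['cy']],[0,0,1]])@np.c_[d['R'].T,-d['R'].T@d['C']] for d in(d1,d2)]
    X=cv2.triangulatePoints(P[0],P[1],np.float64(p1).reshape(2,1),np.float64(p2).reshape(2,1))[:,0]; return X[:3]/X[3]
def units(target,yaw=None):
    """world target TCP -> shift in tool units, yaw turn units"""
    o=ctrl.observe();M=R.from_euler('xyz',o['eef_rot']).as_matrix()
    return np.round(M.T@(np.asarray(target)-o['eef_pos'])/0.04,2)
E
python3 - <<'E'
from h import *
t=cam("top");s=cam("side")
for n,d in(("top",t),("side",s)):
    print(n)
    for nm,lo,hi in(("blue",(105,120,40),(125,255,255)),("orange",(5,150,90),(14,255,255)),("red",(0,150,60),(4,255,255)),("brass",(15,90,60),(24,255,255))):
        for c in blobs(d,lo,hi)[0][:4]:
            print(nm,cv2.contourArea(c),cv2.boundingRect(c),[np.round(x,1) for x in cv2.minAreaRect(c)])
a=cv2.resize(t['bgr'][170:270,120:320],None,fx=4,fy=4,interpolation=cv2.INTER_CUBIC)
b=np.hstack([cv2.resize(t['bgr'][200:255,355:455],None,fx=4,fy=4,interpolation=cv2.INTER_CUBIC),cv2.resize(s['bgr'][270:325,320:420],None,fx=4,fy=4,interpolation=cv2.INTER_CUBIC)])[:200]
cv2.imwrite("pics/c1.png",np.vstack([a,b]))
E
```

```text
top
blue 945.0 (244, 223, 51, 29) [array([268.8, 237.1]), array([21.1, 48.4]), np.float64(79.5)]
orange 86.0 (413, 235, 12, 11) [array([418.5, 240. ]), array([10., 11.]), np.float64(90.0)]
orange 78.0 (412, 210, 12, 10) [array([417.5, 214.5]), array([9.9, 9.9]), np.float64(45.0)]
orange 8.5 (31, 276, 9, 26) [array([ 34.8, 288.4]), array([ 2. , 26.2]), np.float64(15.5)]
red 121.5 (313, 152, 28, 10) [array([326.7, 155.6]), array([27.6,  6.5]), np.float64(10.3)]
red 116.0 (310, 137, 24, 9) [array([321.6, 140.8]), array([ 6.4, 23.4]), np.float64(84.8)]
brass 2571.0 (406, 81, 67, 44) [array([439. , 102.5]), array([43., 66.]), np.float64(90.0)]
brass 1490.5 (128, 82, 69, 47) [array([162., 105.]), array([46., 68.]), np.float64(90.0)]
brass 640.0 (126, 82, 81, 55) [array([175.6, 125.2]), array([48. , 87.2]), np.float64(56.9)]
brass 18.0 (371, 222, 6, 5) [array([373.5, 224. ]), array([4., 5.]), np.float64(90.0)]
side
blue 1280.5 (256, 190, 42, 51) [array([277.3, 213.8]), array([53.7, 31.8]), np.float64(45.0)]
blue 21.0 (355, 349, 9, 6) [array([359.1, 351.7]), array([3.1, 8.5]), np.float64(63.
[... 323 characters left out ...]
38.9,  48.9]), array([101.5,  99.2]), np.float64(87.1)]
red 3245.5 (69, 14, 63, 116) [array([93. , 72.5]), array([114.1,  60.6]), np.float64(80.4)]
red 864.0 (11, 105, 44, 39) [array([ 32. , 126.5]), array([30.6, 39.8]), np.float64(50.2)]
red 176.0 (8, 30, 22, 45) [array([18.4, 53. ]), array([46.2,  9.5]), np.float64(74.1)]
brass 6436.0 (106, 0, 124, 125) [array([165.4,  55.3]), array([120.4, 106.9]), np.float64(78.7)]
brass 3789.5 (448, 243, 91, 79) [array([491.8, 279.8]), array([88.4, 52.3]), np.float64(45.0)]
brass 1386.5 (305, 113, 59, 47) [array([334. , 137.8]), array([47. , 56.7]), np.float64(75.5)]
brass 856.0 (0, 89, 36, 42) [array([ 17.5, 109.5]), array([35., 41.]), np.float64(0.0)]
```

View pics/c1.png

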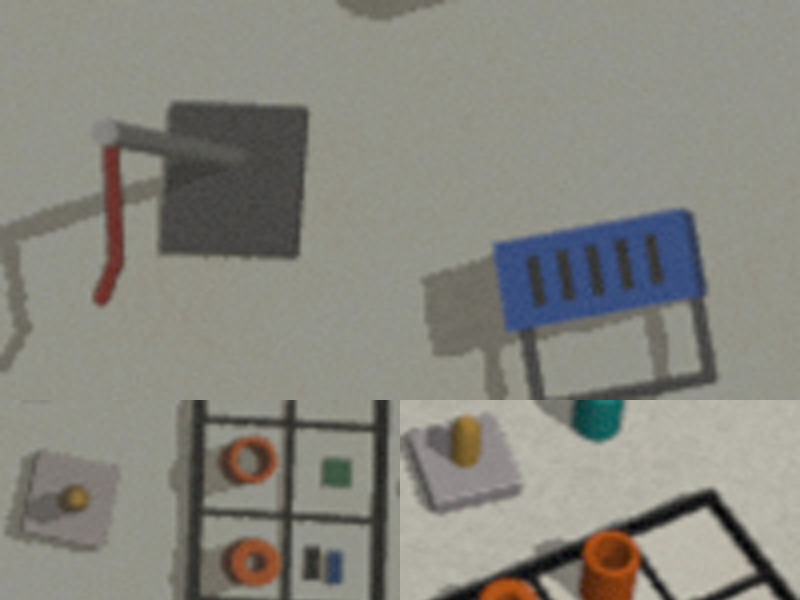

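The wide-bored sleeve is the upper one in the top view (about (417,215)), with the narrow one at (418,240). The pin is at (373,224). The hook points towards the robot from the post top (147,203) to its tip at about (145,245). The basket's hoop is on the robot's side.

```bash
python3 - <<'E'
from h import *
t=cam("top");s=cam("side")
f=lambda x,y:(120+x/4-.375,170+y/4-.375)
P=lambda n,u,v,z:print(n,np.round(ray(t,u,v,z),4))
for n,x,y,z in(("bTL",495,243,.088),("bTR",690,210,.088),("bBL",508,330,.088),("postTop",107,132,.22),("hookBend",118,262,.19),("tip",100,300,.206),("wireStart",112,150,.212),
  ("pl1",170,102,.012),("pl2",308,108,.012),("pl3",298,257,.012),("pl4",160,253,.012)): P(n,*f(x,y),z)
P("wide",417.5,214.8,.045);P("narrow",418.5,240,.045);P("pin",373.3,224,.05)
# bar: dark pixels near the handle
g=t['hsv'][:,:,2]
m=((g<95)&(t['hsv'][:,:,1]<90)).astype(np.uint8);k=np.zeros_like(m);k[246:276,245:302]=1;m*=k
n,l,st,c=cv2.connectedComponentsWithStats(m,connectivity=8)
i=1+np.argmax(st[1:,4]);print(st[i],c[i])
ys,xs=np.nonzero(l==i)
# lowest pixels = bar
for x in range(250,302,6):
    yy=ys[xs==x]; print(x,yy.min() if len(yy) else None,yy.max() if len(yy) else None,end='; ')
    if len(yy): print(np.round(ray(t,x,yy.max()-1.3,.044)[:2],3))
E
```

```text
bTL [0.5326 0.1198 0.088 ]
bTR [ 0.5556 -0.0108  0.088 ]
bBL [0.4749 0.1096 0.088 ]
postTop [0.5944 0.3257 0.22  ]
hookBend [0.5176 0.3286 0.19  ]
tip [0.4949 0.3312 0.206 ]
wireStart [0.5842 0.3258 0.212 ]
pl1 [0.6345 0.3753 0.012 ]
pl2 [0.6307 0.2742 0.012 ]
pl3 [0.5229 0.2774 0.012 ]
pl4 [0.5251 0.3775 0.012 ]
wide [ 0.5799 -0.3553  0.045 ]
narrow [ 0.5104 -0.3568  0.045 ]
pin [ 0.5534 -0.2322  0.05  ]
[250 246  49  28 259] [273.77992278 263.62548263]
250 252 254; [0.472 0.109]
256 270 273; [0.42  0.091]
262 269 272; [0.423 0.074]
268 268 270; [0.428 0.058]
274 267 270; [0.429 0.041]
280 266 268; [0.434 0.025]
286 264 267; [0.437 0.008]
292 264 266; [ 0.44  -0.008]
298 261 264; [ 0.446 -0.025]
```

```bash
python3 -m creep '[[0,[0,0,0],[0,0,1]],[0,[0,0,0],[0,0,1]],[0,[0,0,0],[0,0,1]],[0,[0,0,0],[0,0,1]],[0,[0,0,0],[0,0,1]],[0,[0,0,0],[0,0,1]],[0,[0,0,0],[0,0,1]],[0,[0,0,0],[0,0,1]],[0,[0,0,0],[0,0,1]],[0,[0,0,0],[0,0,1]]]'; python3 -m creep '[[0,[0,0,0],[0,0,1]],[0,[0,0,0],[0,0,1]],[0,[0,0,0],[0,0,1]],[0,[0,0,0],[0,0,1]],[0,[0,0,0],[0,0,0.45]]]'; python3 -c "
from h import *
print(units([.430,.034,.14]))"
```

```text
time: 1.35
eef_pos: [0.149, 0.6069, 0.2313]
eef_rot: [-3.142, 0.0, 2.098]
wrist_force: [0.5, -0.6, 0.1]
width: 0.0428
grasp_force: 0.0
time: 1.85
eef_pos: [0.149, 0.6069, 0.2313]
eef_rot: [-3.142, 0.0, 1.743]
wrist_force: [-0.5, -0.7, -0.8]
width: 0.0427
grasp_force: 0.0
[-15.31   4.47   2.28]
```

```bash
python3 -m creep '[[0,[-0.9,0.26,0],[0,0,0]],[0,[-0.9,0.26,0],[0,0,0]],[0,[-0.9,0.26,0],[0,0,0]],[0,[-0.9,0.26,0],[0,0,0]],[0,[-0.9,0.26,0],[0,0,0]],[0,[-0.9,0.26,0],[0,0,0]],[0,[-0.9,0.26,0],[0,0,0]],[0,[-0.9,0.26,0],[0,0,0]],[0,[-0.9,0.26,0],[0,0,0]],[0,[-0.9,0.26,0],[0,0,0]]]'; python3 -m creep '[[0,[-0.9,0.26,0],[0,0,0]],[0,[-0.9,0.26,0.2],[0,0,0]],[0,[-0.9,0.26,0.2],[0,0,0]],[0,[-0.9,0.26,0.2],[0,0,0]],[0,[-0.9,0.26,0.2],[0,0,0]],[0,[-0.9,0.26,0.2],[0,0,0]],[0,[-0.9,0.26,0.2],[0,0,0]]]'; python3 -c "
from h import *
d=cam('wrist');cv2.imwrite('pics/w1.png',d['bgr'])
print(units([.430,.034,.14]))
for q in [(.430,.034),(.430-.0173*3,.034+.3*.173*.985),(.430+.0087,.034-.0493),(.430-.0087,.034+.0493)]: print(proj(d,[*q,.044]))"
```

```text
time: 2.85
eef_pos: [0.3142, 0.2691, 0.2315]
eef_rot: [3.141, -0.0, 1.745]
wrist_force: [0.7, 0.8, -0.1]
width: 0.0428
grasp_force: 0.0
time: 3.55
eef_pos: [0.4297, 0.0333, 0.1833]
eef_rot: [3.141, 0.0, 1.744]
wrist_force: [1.7, -0.1, 0.1]
width: 0.0431
grasp_force: 0.0
[ 0.13 -0.03  1.06]
[325.29811108 190.39669743]
[275.55837293 123.23209274]
[325.29440852 240.64556724]
[325.30224248 134.32780248]
```

View pics/w1.png

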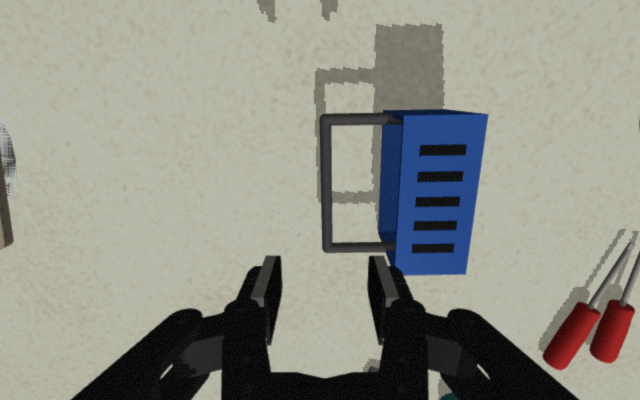

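The bar shows at column 326, rows 120–247 (middle about 183), only 6 mm from the estimate. I'll descend and grip it.

```bash
python3 -m creep '[[0,[0.14,0,0.8],[0,0,0]],[0,[0.14,0,0.8],[0,0,0]],[0,[0,0,0.8],[0,0,0]],[0,[0,0,0.8],[0,0,0]],[0,[0,0,0.5],[0,0,0]],[0,[0,0,0.3],[0,0,0]],[0,[0,0,0],[0,0,0]]]' && python3 -m creep '[[-1,[0,0,0],[0,0,0]],[-1,[0,0,0],[0,0,0]],[-1,[0,0,0],[0,0,0]],[-1,[0,0,0],[0,0,0]],[-1,[0,0,0],[0,0,0]],[-1,[0,0,0],[0,0,0]]]'
```

```text
time: 4.3
eef_pos: [0.4252, 0.0461, 0.0217]
eef_rot: [-3.138, -0.001, 1.745]
wrist_force: [-0.4, -0.7, 0.7]
width: 0.0427
grasp_force: 0.0
time: 4.9
eef_pos: [0.428, 0.0459, 0.0239]
eef_rot: [3.14, 0.0, 1.745]
wrist_force: [0.9, 0.3, 2.1]
width: 0.0078
grasp_force: 58.5
```

```bash
python3 -m creep '[[-1,[0,0.17,-0.37],[0,0,0]],[-1,[0,0.21,-0.34],[0,0,0]],[-1,[0,0.26,-0.31],[0,0,0]],[-1,[0,0.3,-0.28],[0,0,0]],[-1,[0,0.33,-0.24],[0,0,0]],[-1,[0,0.36,-0.19],[0,0,0]],[-1,[0,0,0],[0,0,0]]]'; python3 -c "
from h import *
d=cam('side');cv2.imwrite('pics/s1.png',cv2.resize(d['bgr'][120:280,180:380],None,fx=3,fy=3))"
```

```text
time: 5.6
eef_pos: [0.4937, 0.057, 0.0933]
eef_rot: [3.139, 0.001, 1.745]
wrist_force: [-0.6, 0.0, -1.4]
width: 0.0078
grasp_force: 58.7
```

View pics/s1.png

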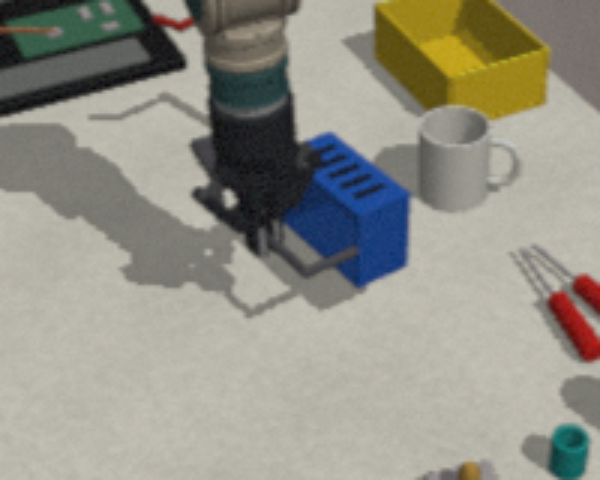

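```bash
python3 -m creep '[[-1,[0,0,0],[0.8,0,0]],[-1,[0,0,0],[0.8,0,0]],[-1,[0,0,0],[0.8,0,0]],[-1,[0,0,0],[0.8,0,0]],[-1,[0,0,0],[0.8,0,0]],[-1,[0,0,0],[0.8,0,0]]]'; python3 -c "
from h import *
print(np.round(ctrl.observe()['joints'],3))"
```

```text
time: 6.25
eef_pos: [0.4896, 0.0569, 0.0917]
eef_rot: [-2.752, -0.0, 1.745]
wrist_force: [0.1, -0.1, -2.3]
width: 0.0079
grasp_force: 58.9
[ 0.019  0.433 -0.184  1.34  -0.058  1.427]
```

```bash
python3 -m creep '[[-1,[0,0,-0.1],[0.9,0,0]],[-1,[0,0,-0.1],[0.9,0,0]],[-1,[0,0,-0.1],[0.9,0,0]],[-1,[0,0,-0.1],[0.9,0,0]],[-1,[0,0,-0.1],[0.9,0,0]],[-1,[0,0,-0.1],[0.9,0,0]],[-1,[0,0,0],[0.9,0,0]]]'; python3 -c "
from h import *
o=ctrl.observe()
print(np.round(o['joints'],3),np.array(o['eef_pos'])-R.from_euler('xyz',o['eef_rot']).as_matrix()[:,2]*ctrl.grasp_offset)
d=cam('side');cv2.imwrite('pics/s2.png',cv2.resize(d['bgr'][120:280,180:380],None,fx=3,fy=3))"
```

```text
time: 6.95
eef_pos: [0.5036, 0.0592, 0.1121]
eef_rot: [-2.25, -0.0, 1.745]
wrist_force: [-0.4, -0.4, -2.5]
width: 0.008
grasp_force: 58.9
[ 0.047  0.793  0.218  1.883 -0.099  1.49 ] [0.51789922 0.06171365 0.12386007]
```

View pics/s2.png

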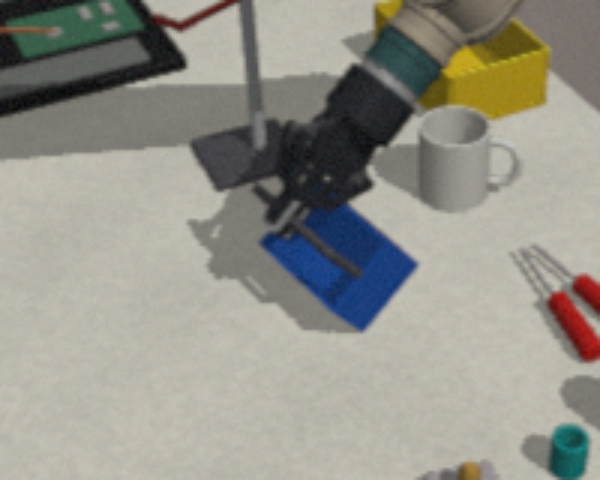

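```bash
python3 -m creep '[[-1,[0,0,0],[0.9,0,0]],[-1,[0,0,0],[0.9,0,0]],[-1,[0,0,0],[0.9,0,0]],[-1,[0,0,0],[0,0,0]],[-0.3,[0,0,0],[0,0,0]],[-0.3,[0,0.1,-0.2],[0,0,0]],[-0.3,[0,0.15,-0.35],[0,0,0]],[-0.3,[0,0.15,-0.35],[0,0,0]],[-0.3,[0,0.15,-0.35],[0,0,0]],[-0.3,[0,0,0],[0,0,0]]]'; python3 -c "
from h import *
o=ctrl.observe()
print(np.round(o['joints'],3),np.array(o['eef_pos'])-R.from_euler('xyz',o['eef_rot']).as_matrix()[:,2]*ctrl.grasp_offset)
d=cam('side');cv2.imwrite('pics/s3.png',cv2.resize(d['bgr'][120:280,180:380],None,fx=3,fy=3))"
```

```text
time: 8.0
eef_pos: [0.5496, 0.0673, 0.1095]
eef_rot: [-2.049, 0.0, 1.745]
wrist_force: [-0.2, -0.1, 0.7]
width: 0.0298
grasp_force: 0.0
[ 0.059  1.015  0.503  2.148 -0.103  1.518] [0.56596068 0.07021254 0.11810966]
```

View pics/s3.png

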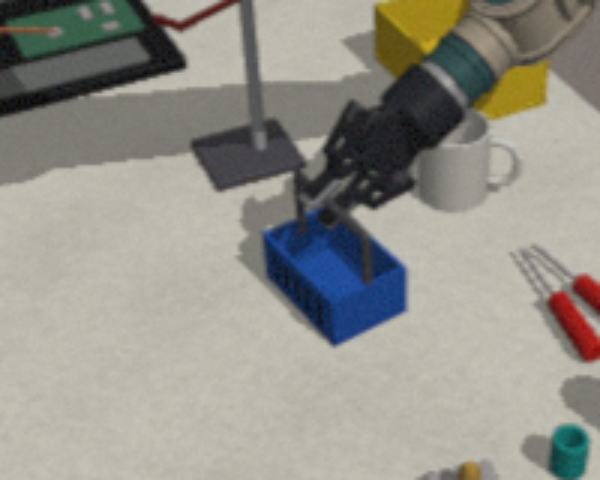

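```bash
python3 -m creep '[[-0.3,[0,0,-0.3],[-0.3,0,0]],[-0.3,[0,0,-0.3],[-0.3,0,0]],[-0.3,[0,0,-0.3],[-0.3,0,0]],[-0.3,[0,0,-0.3],[-0.3,0,0]],[-0.3,[0,-0.3,-0.3],[-0.9,0,0]],[-0.3,[0,-0.4,-0.5],[-1,0,0]],[-0.3,[0,-0.4,-0.5],[-1,0,0]],[-0.3,[0,-0.4,-0.5],[-1,0,0]],[-0.3,[0,-0.4,-0.5],[-1,0,0]],[-0.3,[0,-0.4,-0.5],[-1,0,0]]]'; python3 -m creep '[[-0.3,[0,0,0],[-1,0,0]],[-0.3,[0,0,0],[-1,0,0]],[-0.3,[0,0,0],[-1,0,0]],[-0.3,[0,0,0],[-1,0,0]],[-0.3,[0,0,0],[-1,0,0]],[-0.3,[0,0,0],[-1,0,0]]]';python3 -c "
from h import *
o=ctrl.observe()
print(np.round(o['joints'],3))
d=cam('wrist');t=cam('top');s=cam('side')
cv2.imwrite('pics/w4.png',np.vstack([np.hstack([cv2.resize(d['bgr'],(400,250)),cv2.resize(t['bgr'][170:270,200:360],(400,250))]),np.hstack([cv2.resize(s['bgr'][150:300,200:440],(400,250)),cv2.resize(t['bgr'][180:260,350:478],(400,250))])]))
print(units([.5799,-.3553,.2]))"
```

```text
time: 9.05
eef_pos: [0.5996, 0.0763, 0.2759]
eef_rot: [-2.63, 0.001, 1.746]
wrist_force: [0.2, -0.2, 0.6]
width: 0.0302
grasp_force: 0.0
time: 9.65
eef_pos: [0.5993, 0.0763, 0.2755]
eef_rot: [-3.11, 0.001, 1.746]
wrist_force: [1.0, -0.0, -0.3]
width: 0.0303
grasp_force: 0.0
[ 0.022  0.243  0.022  1.381 -0.006  1.418]
[-10.54  -2.25   1.98]
```

View pics/w4.png

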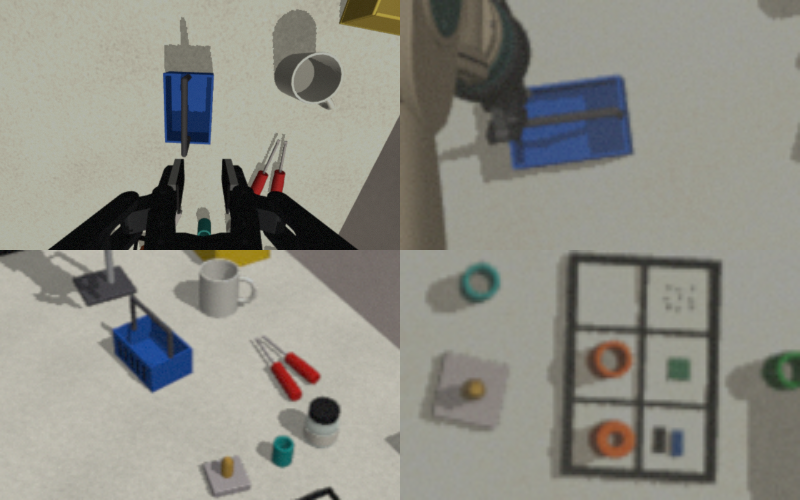

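Basket stands upright. Next the tool turns so that it closes along the bar direction, then goes over to the wide sleeve.

```bash
python3 -m creep '[[0.3,[0,0,0],[-0.4,0,-0.9]],[0.3,[0,0,0],[0,0,-1]],[0.3,[0,0,0],[0,0,-1]],[0.3,[0,0,0],[0,0,-1]],[0.3,[0,0,0],[0,0,-1]],[0.3,[0,0,0],[0,0,-1]],[0.3,[0,0,0],[0,0,-1]],[0.3,[0,0,0],[0,0,-1]],[0.3,[0,0,0],[0,0,-1]],[0.3,[0,0,0],[0,0,-1]]]'; python3 -m creep '[[0.3,[0,0,0],[0,0,-1]],[0.3,[0,0,0],[0,0,-1]],[0.3,[0,0,0],[0,0,-1]],[0.3,[0,0,0],[0,0,-1]],[0.3,[0,0,0],[0,0,-1]],[0.3,[0,0,0],[0,0,-1]],[0.3,[0,0,0],[0,0,-1]],[0.3,[0,0,0],[0,0,-1]],[0.3,[0,0,0],[0,0,-1]],[0.3,[0,0,0],[0,0,-0.6]]]';python3 -c "
from h import *
print(units([.5799-.06,-.3553,.2]))"
```

```text
time: 10.8
eef_pos: [0.6001, 0.0763, 0.2737]
eef_rot: [-3.137, -0.005, 2.541]
wrist_force: [0.5, 0.3, 0.7]
width: 0.0558
grasp_force: 0.0
time: 11.8
eef_pos: [0.6001, 0.0763, 0.2737]
eef_rot: [3.141, -0.007, -2.975]
wrist_force: [0.4, 0.4, 0.2]
width: 0.0556
grasp_force: 0.0
[  3.75 -10.31   1.86]
```

```bash
python3 -m creep '[[0.3,[0.34,-0.93,0.1],[0,0,0]],[0.3,[0.34,-0.93,0.1],[0,0,0]],[0.3,[0.34,-0.93,0.1],[0,0,0]],[0.3,[0.34,-0.93,0.1],[0,0,0]],[0.3,[0.34,-0.93,0.1],[0,0,0]],[0.3,[0.34,-0.93,0.1],[0,0,0]],[0.3,[0.34,-0.93,0.1],[0,0,0]],[0.3,[0.34,-0.93,0.1],[0,0,0]],[0.3,[0.34,-0.93,0.1],[0,0,0]],[0.3,[0.34,-0.93,0.1],[0,0,0]]]'; python3 -m creep '[[0.3,[0.34,-0.9,0.1],[0,0,0]],[0.3,[0,0,0],[0,0,0]],[0.3,[0,0,0],[0,0,0]]]';python3 -c "
from h import *
d=cam('wrist');cv2.imwrite('pics/w5.png',d['bgr'])
for n,lo,hi in(('or',(4,140,60),(15,255,255)),('br',(15,90,50),(26,255,255))):
  for c in blobs(d,lo,hi,60)[0]:
    e=cv2.fitEllipse(c); print(n,cv2.contourArea(c),cv2.boundingRect(c),np.round(e[0],1),np.round(e[1],1))
for p in((.5799,-.3553,.045),(.5104,-.3568,.045),(.5534,-.2322,.05)): print(proj(d,p))
"
```

```text
time: 12.8
eef_pos: [0.5258, -0.3153, 0.2342]
eef_rot: [3.141, -0.006, -2.977]
wrist_force: [0.4, -0.1, -0.1]
width: 0.0554
grasp_force: 0.0
time: 13.1
eef_pos: [0.518, -0.3521, 0.2298]
eef_rot: [3.14, -0.007, -2.979]
wrist_force: [-0.3, 0.7, 0.1]
width: 0.0554
grasp_force: 0.0
or 851.5 (297, 209, 29, 38) [311.4 228.1] [28.5 38.3]
or 820.5 (306, 151, 31, 35) [320.8 168.2] [30.1 34.8]
br 530.0 (177, 373, 34, 27) [196.9 389.1] [24.4 34.7]
br 349.5 (411, 211, 23, 23) [421.8 222.1] [17.5 25.7]
[311.92375584 233.71303774]
[320.54015152 172.53136299]
[427.82659596 230.1140925 ]
```

View pics/w5.png

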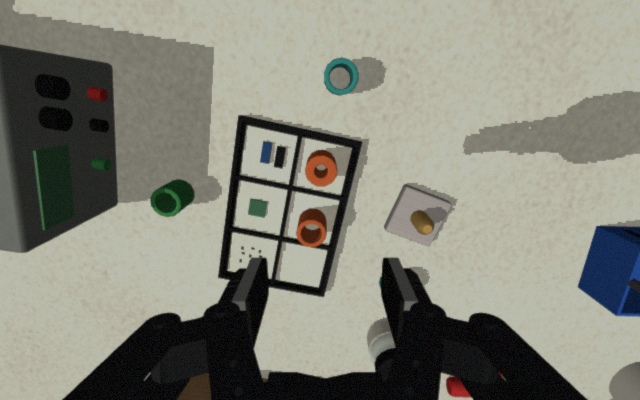

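The sleeve rings and the pin tip (about (312,234) and (428,230)) agree with the top-view estimates within about 2 px. I'll approach the sleeve.

```bash
python3 -c "
from h import *
print(units([.580,-.3553,.014]))"
```

```text
[-1.54 -0.37  5.39]
```

```bash
python3 -m creep '[[0.3,[-0.77,-0.18,0.5],[0,0,0]],[0.3,[-0.77,-0.19,0.5],[0,0,0]],[0.3,[0,0,0.9],[0,0,0]],[0.3,[0,0,0.9],[0,0,0]],[0.3,[0,0,0.9],[0,0,0]],[0.3,[0,0,0.4],[0,0,0]],[0.3,[0,0,0],[0,0,0]],[0.3,[0,0,0],[0,0,0]]]'; python3 -c "
from h import *
print(units([.580,-.3553,.014]))"
```

```text
time: 13.95
eef_pos: [0.581, -0.3553, 0.0672]
eef_rot: [-3.141, -0.005, -2.977]
wrist_force: [1.0, -0.0, 0.6]
width: 0.0553
grasp_force: 0.0
[0.02 0.01 1.33]
```

```bash
python3 -m creep '[[0.3,[0,0,0.5],[0,0,0]],[0.3,[0,0,0.5],[0,0,0]],[0.3,[0,0,0.33],[0,0,0]],[0.3,[0,0,0],[0,0,0]],[-1,[0,0,0],[0,0,0]],[-1,[0,0,0],[0,0,0]],[-1,[0,0,0],[0,0,0]],[-1,[0,0,0],[0,0,0]],[-1,[0,0,0],[0,0,0]]]'; python3 -m creep '[[-1,[0,0,-0.8],[0,0,0]],[-1,[0,0,-0.8],[0,0,0]],[-1,[0,0,-0.6],[0,0,0]],[-1,[0,0,0],[0,0,0]]]';python3 -c "
from h import *
print(units([.5534,-.2322,.09]))
t=cam('top')
for c in blobs(t,(4,140,60),(15,255,255),20)[0]: print(cv2.boundingRect(c))
d=cam('wrist')
for c in blobs(d,(4,140,60),(15,255,255),20)[0]: print('w',cv2.boundingRect(c))
print(ctrl.observe()['width'])"
```

```text
time: 14.85
eef_pos: [0.581, -0.3564, 0.0146]
eef_rot: [-3.14, -0.003, -2.977]
wrist_force: [0.4, 1.3, 6.0]
width: 0.0325
grasp_force: 59.9
time: 15.25
eef_pos: [0.5829, -0.3574, 0.1054]
eef_rot: [-3.136, 0.0, -2.977]
wrist_force: [0.9, -0.7, -0.9]
width: 0.0322
grasp_force: 59.7
[0.21 3.21 0.37]
(31, 267, 16, 35)
(413, 235, 10, 10)
w (285, 233, 80, 105)
w (316, 87, 55, 56)
0.03249450768905527
```

```bash
python3 -m creep '[[-1,[0,0.8,0],[0,0,0]],[-1,[0,0.8,0],[0,0,0]],[-1,[0.1,0.8,0],[0,0,0]],[-1,[0.1,0.8,0],[0,0,0]],[-1,[0,0,0],[0,0,0]],[-1,[0,0,0],[0,0,0]]]'; python3 -c "
from h import *
print(units([.554,-.2322,.07]))
d=cam('wrist');cv2.imwrite('pics/w6.png',d['bgr'])
b=blobs(d,(15,90,50),(26,255,255),20)[0]
for c in b: print(cv2.boundingRect(c))
b=blobs(d,(4,140,60),(15,255,255),20)[0]
for c in b: print('o',cv2.boundingRect(c))
print(proj(d,(.5534,-.2322,.05)),proj(d,(.5534,-.2322,.015)))
o=ctrl.observe();M=R.from_euler('xyz',o['eef_rot']).as_matrix();p=np.array(o['eef_pos'])
for a in range(0,360,45): print(np.round(proj(d,p+M@[.017*np.cos(a/57.3)-.0,.017*np.sin(a/57.3),.0096])),end='')"
```

```text
time: 15.95
eef_pos: [0.55, -0.2292, 0.099]
eef_rot: [3.139, -0.008, -2.976]
wrist_force: [0.2, 0.1, -0.3]
width: 0.0324
grasp_force: 59.8
[-0.09 -0.09  0.72]
(303, 204, 29, 33)
o (285, 232, 80, 106)
o (99, 105, 81, 56)
[318.76432469 236.10100577] [319.37592524 217.13531155]
[322. 233.][346. 242.][354. 263.][345. 282.][322. 290.][300. 282.][290. 263.][299. 242.]
```

```bash
python3 -m creep '[[-1,[-0.09,-0.11,0.3],[0,0,0]],[-1,[0,0,0.3],[0,0,0]],[-1,[0,0,0],[0,0,0]],[-1,[0,0,0],[0,0,0]]]'; python3 -c "
from h import *
print(units([.554,-.233,.025]))"; python3 -m creep '[[-1,[0,0,0.2],[0,0,0]],[-1,[0,0,0.2],[0,0,0]],[-1,[0,0,0],[0,0,0]]]';
```

```text
time: 16.4
eef_pos: [0.5547, -0.2342, 0.0754]
eef_rot: [3.139, -0.008, -2.978]
wrist_force: [-1.4, -0.0, -0.3]
width: 0.0326
grasp_force: 59.8
[0.   0.03 1.26]
time: 16.7
eef_pos: [0.5542, -0.2336, 0.0592]
eef_rot: [3.139, -0.008, -2.977]
wrist_force: [0.7, 0.6, -0.8]
width: 0.0326
grasp_force: 59.8
```

```bash
python3 -m creep '[[-1,[0,0,0.2],[0,0,0]],[-1,[0,0,0.2],[0,0,0]],[-1,[0,0,0.2],[0,0,0]],[-1,[0,0,0],[0,0,0]]]';python3 -m creep '[[-1,[0,0,0.15],[0,0,0]],[-1,[0,0,0.1],[0,0,0]],[-1,[0,0,0],[0,0,0]]]'
```

```text
time: 17.1
eef_pos: [0.5542, -0.2335, 0.035]
eef_rot: [3.139, -0.007, -2.977]
wrist_force: [1.0, 0.5, -0.8]
width: 0.0327
grasp_force: 60.0
time: 17.4
eef_pos: [0.5545, -0.2339, 0.0258]
eef_rot: [3.14, -0.007, -2.977]
wrist_force: [-1.5, -0.5, -0.5]
width: 0.0325
grasp_force: 59.9
```

On the pin with no contact force. I'll release, wait, then grip again and lift.

```bash
python3 -m creep '[[0.2,[0,0,0],[0,0,0]],[0.2,[0,0,0],[0,0,0]],[0.2,[0,0,0],[0,0,0]],[0.2,[0,0,0],[0,0,0]],[0.2,[0,0,0],[0,0,0]],[0.2,[0,0,0],[0,0,0]]]';python3 -c "
from h import *
d=cam('wrist')
for c in blobs(d,(4,140,60),(15,255,255),20)[0]: print('o',cv2.boundingRect(c))
p=np.array([.5536,-.233,0]);print([proj(d,p+[.017*np.cos(a),.017*np.sin(a),.015]).round() for a in np.arange(0,6.2,.785)])
t=cam('top');b=blobs(t,(4,140,60),(15,255,255),20)[0]
for c in b: print('t',cv2.boundingRect(c))
print(proj(t,p+[0,0,.055]))"
```

```text
time: 18.0
eef_pos: [0.5554, -0.2343, 0.0269]
eef_rot: [3.141, -0.005, -2.977]
wrist_force: [-0.5, 0.8, 0.1]
width: 0.0509
grasp_force: 0.0
o (0, 98, 129, 86)
o (287, 229, 79, 103)
[array([322., 284.]), array([345., 279.]), array([358., 261.]), array([354., 240.]), array([333., 228.]), array([308., 233.]), array([296., 252.]), array([302., 273.])]
t (31, 261, 20, 41)
t (417, 237, 8, 9)
[373.81373832 223.87672536]
```

```bash
python3 -m creep '[[-1,[0,0,0],[0,0,0]],[-1,[0,0,0],[0,0,0]],[-1,[0,0,0],[0,0,0]],[-1,[0,0,0],[0,0,0]],[-1,[0,0,-0.4],[0,0,0]],[-1,[0,0,-0.8],[0,0,0]],[-1,[0,0,-0.9],[0,0,0]],[-1,[0,0,-0.9],[0,0,0]],[-1,[0,0,-0.9],[0,0,0]],[-1,[0,0,-0.9],[0,0,0]]]';python3 -c "
from h import *
t=cam('top');b=blobs(t,(105,100,30),(125,255,255),100,(200,150,360,300))
c=b[0][0];c=cv2.convexHull(c);r=cv2.minAreaRect(c);print(cv2.contourArea(c),r);bx=cv2.boxPoints(r)
print([ray(t,*p,.06).round(4) for p in bx])
print(cv2.approxPolyDP(c,3,True)[:,0].tolist(), [ray(t,*p,.06)[:2].round(3).tolist() for p in cv2.approxPolyDP(c,3,True)[:,0].astype(float)])
x0,y0=235,195;cv2.imwrite('pics/t7.png',cv2.resize(t['bgr'][195:275,235:335],None,fx=6,fy=6,interpolation=cv2.INTER_CUBIC))
s=cam('side');print('orange side',[cv2.boundingRect(q) for q in blobs(s,(4,140,60),(15,255,255),20)[0]])
"
```

```text
time: 19.1
eef_pos: [0.556, -0.234, 0.2196]
eef_rot: [3.141, -0.006, -2.977]
wrist_force: [0.4, -0.7, -0.5]
width: 0.0324
grasp_force: 59.5
705.5 ((267.53265380859375, 226.2368927001953), (15.576665878295898, 47.379024505615234), 82.14668273925781)
[array([0.5568, 0.1272, 0.06  ]), array([ 0.5755, -0.0021,  0.06  ]), array([ 0.5332, -0.0086,  0.06  ]), array([0.5145, 0.1202, 0.06  ])]
[[290, 216], [290, 231], [245, 236], [244, 226], [249, 221]] [[0.574, -0.002], [0.532, -0.003], [0.518, 0.121], [0.545, 0.124], [0.559, 0.111]]
orange side [(340, 314, 15, 22), (334, 209, 12, 23), (35, 127, 14, 17), (210, 39, 21, 62)]
```

View pics/t7.png

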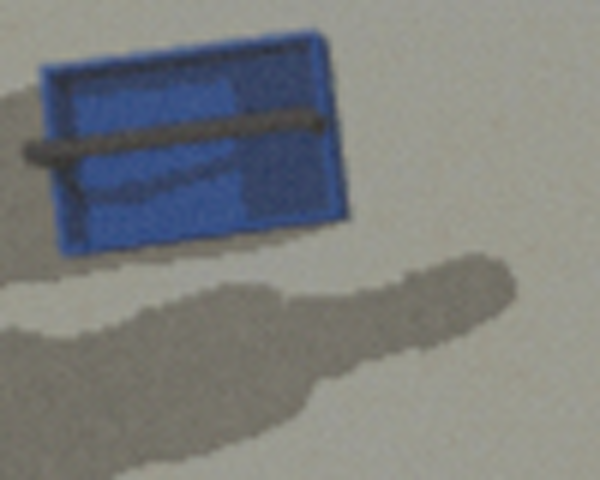

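The basket stands with its rim corners at crop (42,68), (322,32), (348,218), (65,257), and the bar runs from (40,153) to (315,122). Converting these to world points.

```bash
python3 -c "
from h import *
t=cam('top')
f=lambda x,y:(235+(x+.5)/6-.5,195+(y+.5)/6-.5)
C=[ray(t,*f(*p),.06)[:2] for p in((42,68),(322,32),(348,218),(65,257))];B=[ray(t,*f(*p),.116)[:2] for p in((38,153),(318,122))]
C=np.array(C);B=np.array(B);print(C.round(4),C.mean(0),'\n',B.round(4),B.mean(0))
y=(C[0]-C[1]+C[3]-C[2]);print('ang',np.arctan2(y[1],y[0]),np.arctan2(*(B[0]-B[1])[::-1]),np.linalg.norm(B[0]-B[1]))
"
```

```text
[[ 0.6006  0.1323]
 [ 0.618   0.0032]
 [ 0.5326 -0.01  ]
 [ 0.5139  0.1194]] [0.56626562 0.06121533] 
 [[ 0.5589  0.1211]
 [ 0.5732 -0.001 ]] [0.5660787  0.06007055]
ang 1.709611237567309 1.6874351836291144 0.12297268356403994
```

```bash
python3 -m creep '[[-1,[0,0,0],[0,-0.9,0]],[-1,[0,0,0],[0,-0.9,0]],[-1,[0,0,0],[0,-0.9,0]],[-1,[0,0,0],[0,-0.9,0]],[-1,[0,0,0],[0,-0.9,0]],[-1,[0,0,0],[0,-0.9,0]],[-1,[0,0,0],[0,-0.9,0]],[-1,[0,0,0],[0,-0.9,0]],[-1,[0,0,0],[0,-0.9,0]],[-1,[0,0,0],[0,-0.6,0.4]]]';python3 -c "
from h import *
o=ctrl.observe();print(R.from_euler('xyz',o['eef_rot']).as_matrix().round(3),np.round(o['joints'],2))
print(units([.490,.050,.16]))"
```

```text
time: 20.25
eef_pos: [0.5543, -0.2329, 0.2156]
eef_rot: [3.11, 0.688, -3.024]
wrist_force: [0.3, -0.6, -0.9]
width: 0.0323
grasp_force: 59.6
[[-0.767 -0.137  0.627]
 [-0.091  0.99   0.106]
 [-0.635  0.024 -0.772]] [-0.76 -0.03 -0.59  0.56  0.53 -0.76]
[1.47 7.19 0.81]
```

```bash
python3 -m creep '[[-1,[0.2,0.9,0.1],[0,0,0]],[-1,[0.2,0.9,0.1],[0,0,0]],[-1,[0.2,0.9,0.1],[0,0,0]],[-1,[0.2,0.9,0.1],[0,0,0]],[-1,[0.2,0.9,0.1],[0,0,0]],[-1,[0.2,0.9,0.1],[0,0,0]],[-1,[0.2,0.9,0.1],[0,0,0]],[-1,[0.1,0.9,0.1],[0,0,0]],[-1,[0,0,0],[0,0,0]],[-1,[0,0,0],[0,0,0]]]';python3 -c "
from h import *
o=ctrl.observe();print(np.round(o['joints'],2))
print(units([.490,.050,.154]),units([.573,.0614,.054]))"
```

```text
time: 21.25
eef_pos: [0.4888, 0.0499, 0.1596]
eef_rot: [3.115, 0.687, -3.017]
wrist_force: [-0.4, -0.1, -0.2]
width: 0.0324
grasp_force: 59.8
[-0.15 -0.29 -0.95  0.25  0.2  -0.21]
[ 0.06 -0.01  0.13] [ 0.03 -0.07  3.39]
```

```bash
python3 -m creep '[[-1,[0.03,-0.07,0.5],[0,0,0]],[-1,[0,0,0.5],[0,0,0]],[-1,[0,0,0.5],[0,0,0]],[-1,[0,0,0.5],[0,0,0]],[-1,[0,0,0.5],[0,0,0]],[-1,[0,0,0],[0,0,0]]]';python3 -m creep '[[-1,[0,0,0.3],[0,0,0]],[-1,[0,0,0.3],[0,0,0]],[-1,[0,0,0.25],[0,0,0]],[-1,[0,0,0],[0,0,0]]]';python3 -c "
from h import *
print(np.round(ctrl.observe()['joints'],2),units([.573,.0614,.054]))"
```

```text
time: 21.85
eef_pos: [0.5531, 0.0544, 0.0814]
eef_rot: [3.115, 0.686, -3.023]
wrist_force: [0.2, 0.3, -0.5]
width: 0.0325
grasp_force: 59.8
time: 22.25
eef_pos: [0.5745, 0.0588, 0.057]
eef_rot: [3.115, 0.689, -3.021]
wrist_force: [-1.2, 0.1, 0.5]
width: 0.0325
grasp_force: 59.8
[-0.09  0.11 -0.92 -0.13  0.16 -0.17] [0.07 0.07 0.04]
```

```bash
python3 -m creep '[[0.1,[0,0,0],[0,0,0]],[0.1,[0,0,0],[0,0,0]],[0.1,[0,0,0],[0,0,0]],[0.1,[0,0,0],[0,0,0]],[0.1,[0,0,-0.4],[0,0,0]],[0.1,[0,0,-0.6],[0,0,0]],[0.1,[0,0,-0.8],[0,0,0]],[0.1,[0,0,-0.8],[0,0,0]],[0.1,[0,0,-0.8],[0,0,0]],[0.1,[0,0,-0.8],[0,0,0]]]';python3 -m creep '[[0.1,[0.3,0,-0.9],[0,0.9,0]],[0.1,[0.3,0,-0.9],[0,0.9,0]],[0.1,[0.3,0,-0.5],[0,0.9,0]],[0.1,[0.2,0,0],[0,0.9,0]],[0.1,[0.2,0,0],[0,0.9,0]],[0.1,[0,0,0],[0,0.9,0]],[0.1,[0,0,0],[0,0.9,0]],[0.1,[0,0,0],[0,0.9,0]],[0.1,[0,0,0],[0,0.9,0]],[0.1,[0,0,0],[0.4,0.5,0]]]';python3 -c "
from h import *
for n in('top','side','wrist'):
  d=cam(n);print(n,[cv2.boundingRect(q) for q in blobs(d,(4,140,60),(15,255,255),15)[0]],[cv2.boundingRect(q) for q in blobs(d,(105,100,30),(125,255,255),100)[0]])
  if n=='top':
    for q in blobs(d,(4,140,60),(15,255,255),15)[0]:
      b=cv2.boundingRect(q);print(ray(d,b[0]+b[2]/2,b[1]+b[3]/2,.025))
"
```

```text
time: 23.25
eef_pos: [0.4674, 0.0425, 0.188]
eef_rot: [3.115, 0.69, -3.019]
wrist_force: [1.0, -0.4, 0.2]
width: 0.0472
grasp_force: 0.0
time: 24.25
eef_pos: [0.3728, 0.0274, 0.234]
eef_rot: [-3.129, 0.001, -3.004]
wrist_force: [-0.0, 0.2, -0.5]
width: 0.0472
grasp_force: 0.0
top [(413, 235, 12, 11), (263, 219, 10, 13), (31, 261, 20, 41)] [(244, 217, 48, 20), (242, 201, 48, 17)]
[ 0.50896147 -0.36278981  0.025     ]
[0.54805472 0.06297941 0.025     ]
[0.38534624 0.70429467 0.025     ]
side [(51, 118, 48, 22), (340, 314, 15, 22), (283, 209, 10, 9)] [(268, 189, 47, 46)]
wrist [(321, 312, 26, 16)] [(278, 281, 107, 87)]
```

```bash
python3 -m creep '[[0,[0,0,0],[0,0,1]],[0,[0,0,0],[0,0,1]],[0,[0,0,0],[0,0,1]],[0,[0,0,0],[0,0,1]],[0,[0,0,0],[0,0,1]],[0,[0,0,0],[0,0,1]],[0,[0,0,0],[0,0,1]],[0,[0,0,0],[0,0,1]],[0,[0,0,0],[0,0,1]],[0,[0,0,0],[0,0,1]]]';python3 -m creep '[[0,[0,0,0],[0,0,1]],[0,[0,0,0],[0,0,1]],[0,[0,0,0],[0,0,1]],[0,[0,0,0],[0,0,1]],[0,[0,0,0],[0,0,1]],[0,[0,0,0],[0,0,1]],[0,[0,0,0],[0,0,1]],[0,[0,0,0],[0,0,1]],[0,[0,0,0],[0,0,1]],[0,[0,0,0],[0,0,0.7]]]';python3 -c "
from h import *
print(units([.5698,.0328,.2]))"
```

```text
time: 25.4
eef_pos: [0.371, 0.0278, 0.2337]
eef_rot: [-3.136, 0.01, 2.477]
wrist_force: [1.0, 0.1, 0.7]
width: 0.0428
grasp_force: 0.0
time: 26.4
eef_pos: [0.371, 0.0278, 0.2337]
eef_rot: [3.138, 0.011, 1.701]
wrist_force: [-0.5, -0.4, -0.1]
width: 0.0425
grasp_force: 0.0
[-0.51  4.94  0.86]
```

```bash
python3 -m creep '[[0,[-0.08,0.82,0.1],[0,0,0]],[0,[-0.08,0.82,0.1],[0,0,0]],[0,[-0.08,0.82,0.1],[0,0,0]],[0,[-0.09,0.82,0.1],[0,0,0]],[0,[-0.09,0.83,0.1],[0,0,0]],[0,[-0.09,0.83,0],[0,0,0]],[0,[0,0,0],[0,0,0]],[0,[0,0,0],[0,0,0]]]';python3 -c "
from h import *
print(units([.5698,.0328,.1]))
d=cam('wrist')
c=np.array([.566,.0605]);y=np.array([-.129,.9916])
for k in(-.055,-.03,0,.03,.055):
  p=proj(d,[*(c+y*k),.116]); u,v=p.round().astype(int)
  row=d['bgr'][min(v,399),max(0,u-45):u+46].astype(int); dark=(row.max(1)<75); print(k,p.round(1),np.nonzero(dark)[0]-45 if dark.any() else row[30:60:5].tolist())
"
```

```text
time: 27.2
eef_pos: [0.5699, 0.0334, 0.2142]
eef_rot: [3.14, 0.011, 1.704]
wrist_force: [0.3, -0.3, 0.9]
width: 0.0429
grasp_force: 0.0
[ 0.02 -0.01  2.85]
-0.055 [324.3 236.5] [-3 -2 -1  0  1  2  3  4  5  6  7]
-0.03 [324.5 207.6] [-39 -38 -37 -36 -35 -34 -33 -32 -31 -30 -29 -28 -27 -26 -25 -24 -23 -22
 -21 -20 -19 -18 -17 -16 -15 -14 -13 -12 -11 -10  -9  -8  -7  -6  -5  -4
  -3  -2  -1   0   1   2   3   4   5   6   7   8   9  10  11  12  13  14
  15  16  17  18  19  20  21  22  23  24  25  26  27  28  29  30  31  32
  33  34  35  36  37  38  39  40  41]
0 [324.6 170.5] [-42 -41 -40 -39 -38 -37 -36  -6  -5  -4  -3  -2  -1   0   1   2   3   4
   5   6   7  37  38  39  40  41  42]
0.03 [324.8 130.1] [-44 -43 -42 -41 -40 -39 -38  -6  -5  -4  -3  -2  -1   0   1   2   3   4
   5   6  38  39  40  41  42  43]
0.055 [324.9  93.8] [-45 -44 -43 -42 -41 -40  -6  -5  -4  -3  -2  -1   0   1   2   3   4   5
   6  39  40  41  42  43  44  45]
```

```bash
python3 -m creep '[[0,[0.02,0,0.7],[0,0,0]],[0,[0,0,0.7],[0,0,0]],[0,[0,0,0.6],[0,0,0]],[0,[0,0,0.5],[0,0,0]],[0,[0,0,0.35],[0,0,0]],[0,[0,0,0],[0,0,0]],[0,[0,0,0],[0,0,0]]]';python3 -m creep '[[-1,[0,0,0],[0,0,0]],[-1,[0,0,0],[0,0,0]],[-1,[0,0,0],[0,0,0]],[-1,[0,0,0],[0,0,0]],[-1,[0,0,0],[0,0,0]],[-1,[0,0,0],[0,0,0]]]'; python3 -m creep '[[-1,[0,0,-0.3],[0,0,0]],[-1,[0,0,-0.5],[0,0,0]],[-1,[0,0,-0.5],[0,0,0]],[-1,[0,0,-0.5],[0,0,0]],[-1,[0,0,-0.5],[0,0,0]],[-1,[0,0,-0.5],[0,0,0]],[-1,[0,0,0],[0,0,0]]]';python3 -c "
from h import *
print(units([.419,.0328,.212]),np.round(ctrl.observe()['moment'],3))"
```

```text
time: 27.95
eef_pos: [0.5705, 0.0331, 0.101]
eef_rot: [3.139, 0.012, 1.704]
wrist_force: [0.4, -0.3, 1.5]
width: 0.0425
grasp_force: 0.0
time: 28.55
eef_pos: [0.5712, 0.0331, 0.1016]
eef_rot: [3.138, 0.012, 1.704]
wrist_force: [-2.2, -0.1, 5.5]
width: 0.0077
grasp_force: 58.6
time: 29.25
eef_pos: [0.5726, 0.0344, 0.2158]
eef_rot: [3.133, 0.013, 1.704]
wrist_force: [0.4, -0.3, -2.7]
width: 0.0076
grasp_force: 58.6
[ 0.47 -3.81  0.06] [-0.042 -0.066 -0.036]
```

```bash
python3 -m creep '[[-1,[0.05,-0.3,0],[0,0,0.2]],[-1,[0.05,-0.5,0],[0,0,0.3]],[-1,[0.05,-0.5,0],[0,0,0.3]],[-1,[0.05,-0.5,0],[0,0,0.3]],[-1,[0.05,-0.5,0],[0,0,0.3]],[-1,[0.05,-0.5,0],[0,0,0.3]],[-1,[0.05,-0.5,0],[0,0,0.3]],[-1,[0.05,-0.4,0],[0,0,0]],[-1,[0,0,0],[0,0,0]],[-1,[0,0,0],[0,0,0]]]';python3 -c "
from h import *
print(units([.419,.303,.214]))
d=cam('top');print([(cv2.boundingRect(q)) for q in blobs(d,(4,140,60),(15,255,255),15)[0]])
s=cam('side');print([(cv2.boundingRect(q),np.round(cv2.minAreaRect(q)[2])) for q in blobs(s,(105,100,30),(125,255,255),100)[0]])
"
```

```text
time: 30.25
eef_pos: [0.4217, 0.0424, 0.2113]
eef_rot: [3.137, 0.011, 1.544]
wrist_force: [0.6, -0.3, -2.2]
width: 0.0077
grasp_force: 58.6
[ 6.51 -0.24 -0.14]
[(413, 235, 12, 11), (31, 261, 20, 41)]
[((218, 172, 47, 50), np.float64(72.0))]
```

```bash
python3 -m creep '[[-1,[0.3,0,-0.1],[0,0,0]],[-1,[0.6,0,0],[0,0,0]],[-1,[0.8,0,0],[0,0,0]],[-1,[0.8,0,0],[0,0,0]],[-1,[0.8,0,0],[0,0,0]],[-1,[0.8,0,0],[0,0,0]],[-1,[0.8,0,0],[0,0,0]],[-1,[0.8,0,0],[0,0,0]],[-1,[0.5,0,0],[0,0,0]],[-1,[0.3,0,0],[0,0,0]]]';python3 -m creep '[[-1,[0,0,0],[0,0,0]],[-1,[0,0,0],[0,0,0]]]';python3 -c "
from h import *
print(units([.419,.303,.214]),units([.518,.300,.214]))
d=cam('wrist');t=cam('top');s=cam('side')
for n,q in(('bend',(.519,.328,.19)),('tip',(.4965,.329,.206)),('post',(.594,.326,.22)),('start',(.584,.326,.212))):print(n,[proj(k,q).round(1) for k in(d,t,s)])
for k in(d,t,s):
  for q in blobs(k,(0,100,30),(6,255,255),25)[0][:8]+blobs(k,(172,100,30),(180,255,255),25)[0][:5]: print(cv2.boundingRect(q),end='')
  print()
"
```

```text
time: 31.35
eef_pos: [0.4291, 0.3049, 0.2129]
eef_rot: [3.138, 0.01, 1.546]
wrist_force: [0.7, 0.7, -2.8]
width: 0.008
grasp_force: 58.7
time: 31.55
eef_pos: [0.4287, 0.302, 0.2126]
eef_rot: [3.138, 0.012, 1.544]
wrist_force: [1.2, 0.3, -2.4]
width: 0.0071
grasp_force: 58.7
[ 0.02 -0.24 -0.03] [ 0.01  2.23 -0.03]
bend [array([491.8, 201. ]), array([149.4, 234.6]), array([239.5, 129. ])]
tip [array([462.1, 210.7]), array([145.6, 244. ]), array([232. , 126.1])]
post [array([691. , 222.3]), array([146.2, 202.8]), array([260.9, 115.4])]
start [array([651.6, 216.4]), array([147.5, 207.2]), array([258.2, 118.4])]
(450, 188, 190, 31)
(312, 152, 30, 10)(309, 136, 26, 11)(144, 207, 7, 39)
(210, 0, 81, 101)(54, 13, 78, 118)(22, 98, 36, 46)(8, 30, 36, 60)(363, 217, 18, 24)(371, 212, 21, 18)(0, 45, 36, 45)(24, 23, 15, 31)
```

```bash
python3 -m creep '[[-1,[0,0.3,-0.03],[0,0,0]],[-1,[0,0.4,0],[0,0,0]],[-1,[0,0.4,0],[0,0,0]],[-1,[0,0.3,0],[0,0,0]],[-1,[0,0,0],[0,0,0]]]';python3 -m creep '[[-1,[0,0.3,0],[0,0,0]],[-1,[0,0.3,0],[0,0,0]],[-1,[0,0.2,0],[0,0,0]],[-1,[0,0,0],[0,0,0]],[-1,[0,0,0],[0,0,0]]]';python3 -c "
from h import *
print(units([.518,.300,.186]))"
```

```text
time: 32.2
eef_pos: [0.4875, 0.3006, 0.2142]
eef_rot: [3.136, 0.011, 1.542]
wrist_force: [0.4, -0.3, -2.2]
width: 0.0076
grasp_force: 58.7
time: 32.7
eef_pos: [0.5167, 0.2999, 0.2142]
eef_rot: [3.139, 0.011, 1.544]
wrist_force: [-0.8, -0.5, -3.4]
width: 0.0078
grasp_force: 58.7
[0.01 0.03 0.71]
```

```bash
python3 -m creep '[[-1,[0,0.03,0.2],[0,0,0]],[-1,[0,0,0.2],[0,0,0]],[-1,[0,0,0.15],[0,0,0]],[-1,[0,0,0],[0,0,0]]]';python3 -m creep '[[-1,[0,0,0.08],[0,0,0]],[-1,[0,0,0],[0,0,0]],[-1,[0,0,0],[0,0,0]]]';python3 -m creep '[[-1,[0,0,0.08],[0,0,0]],[-1,[0,0,0],[0,0,0]],[-1,[0,0,0],[0,0,0]]]'
```

```text
time: 33.1
eef_pos: [0.5166, 0.2991, 0.1905]
eef_rot: [3.141, 0.013, 1.544]
wrist_force: [-0.7, 0.6, -2.2]
width: 0.0076
grasp_force: 58.7
time: 33.4
eef_pos: [0.5182, 0.2996, 0.1893]
eef_rot: [3.138, 0.011, 1.544]
wrist_force: [0.4, -0.0, -1.9]
width: 0.008
grasp_force: 58.7
time: 33.7
eef_pos: [0.5191, 0.2998, 0.1867]
eef_rot: [3.136, 0.01, 1.544]
wrist_force: [2.1, -0.0, -0.7]
width: 0.0079
grasp_force: 58.9
```

```bash
python3 -m creep '[[-1,[0,0,0.07],[0,0,0]],[-1,[0,0,0],[0,0,0]],[-1,[0,0,0],[0,0,0]]]';python3 -c "
from h import *
d=cam('wrist');s=cam('side')
print([(cv2.boundingRect(q)) for q in blobs(d,(105,100,30),(125,255,255),100)[0]],[(cv2.boundingRect(q)) for q in blobs(s,(105,100,30),(125,255,255),100)[0]])
print([(cv2.boundingRect(q)) for q in blobs(d,(4,140,60),(15,255,255),15)[0]])
print(ctrl.observe()['moment'])"
```

```text
time: 34.0
eef_pos: [0.5196, 0.2999, 0.1854]
eef_rot: [3.134, 0.01, 1.544]
wrist_force: [2.0, -0.9, 6.0]
width: 0.0078
grasp_force: 59.5
[(336, 64, 72, 149), (238, 64, 75, 163), (336, 230, 58, 48), (254, 230, 60, 49)] [(223, 131, 40, 38)]
[(266, 134, 47, 56)]
[-0.09656463 -0.09378436 -0.01645507]
```

Upward force of 6 N: the bar rests in the hook, and the sleeve is visible inside the basket. I'll ease off slightly and release.

```bash
python3 -m creep '[[-1,[0,0,-0.04],[0,0,0]],[-1,[0,0,0],[0,0,0]],[-0.3,[0,0,0],[0,0,0]],[-0.3,[0,0,0],[0,0,0]],[-0.3,[0,0,0],[0,0,0]],[-0.3,[0,0,0],[0,0,0]],[-0.3,[0,0,0],[0,0,0]]]';python3 -c "
from h import *
for k in range(2):
  d=cam('wrist');s=cam('side')
  print([(cv2.boundingRect(q)) for q in blobs(d,(105,100,30),(125,255,255),100)[0]],[(cv2.boundingRect(q)) for q in blobs(s,(105,100,30),(125,255,255),100)[0]])
  print([(cv2.boundingRect(q)) for q in blobs(d,(4,140,60),(15,255,255),15)[0]])
c=np.array([.519,.328]);y=np.array([.03,1])
for k in(.02,.04,.055):
  p=proj(d,[*(c+y*k),.2]); u,v=p.round().astype(int)
  row=d['bgr'][v,u-30:u+31].astype(int); print(p.round(1),np.nonzero(row.max(1)<75)[0]-30)
"
```

```text
time: 34.8
eef_pos: [0.5177, 0.2994, 0.1843]
eef_rot: [3.139, 0.012, 1.544]
wrist_force: [-0.3, -0.0, 0.0]
width: 0.0303
grasp_force: 0.0
[(342, 69, 73, 144), (249, 68, 70, 157), (339, 230, 61, 57), (258, 230, 60, 55)] [(224, 132, 40, 37)]
[(272, 140, 47, 56)]
[(341, 67, 74, 146), (246, 66, 73, 161), (339, 230, 60, 54), (257, 230, 61, 53)] [(224, 131, 39, 38)]
[(271, 137, 47, 56)]
[326.6 184.3] [-9 -8 -7 -6 -5 -4 -3 -2 -1  0  1  2  3  4  5  6  7  8  9 10 11 12 13]
[326.9 134.1] [-9 -8 -7 -6 -5 -4 -3 -2 -1  0  1  2  3  4  5  6  7  8  9 10 11 12 13 14
 15]
[327.2  92.8] [-9 -8 -7 -6 -5 -4 -3 -2 -1  0  1  2  3  4  5  6  7  8  9 10 11 12 13 14
 15 16]
```

```bash
python3 -m creep '[[-0.3,[0,0.03,0],[0,0,0]],[-0.3,[0,0,-0.2],[0,0,0]],[-0.3,[0,0,-0.3],[0,0,0]],[-0.3,[0,0,-0.4],[0,0,0]],[-0.3,[0,0,-0.7],[0,0,0]],[-0.3,[0,0,-0.7],[0,0,0]],[-0.3,[0,0,-0.7],[0,0,0]],[-0.3,[0,0,0],[0,0,0]],[-0.3,[0,0,0],[0,0,0]],[-0.3,[0,0,0],[0,0,0]]]';python3 -m creep '[[-0.3,[0,0,0],[0,0,0]],[-0.3,[0,0,0],[0,0,0]],[-0.3,[0,0,0],[0,0,0]],[-0.3,[0,0,0],[0,0,0]],[-0.3,[0,0,0],[0,0,0]],[-0.3,[0,0,0],[0,0,0]],[-0.3,[0,0,0],[0,0,0]],[-0.3,[0,0,0],[0,0,0]],[-0.3,[0,0,0],[0,0,0]],[-0.3,[0,0,0],[0,0,0]]]';python3 -c "
from h import *
for k in range(6):
  s=cam('side');d=cam('wrist')
  print([(cv2.boundingRect(q)) for q in blobs(s,(105,100,30),(125,255,255),100)[0]],[np.round(cv2.minAreaRect(q)[0],1) for q in blobs(d,(105,100,30),(125,255,255),300)[0]],[(cv2.boundingRect(q)) for q in blobs(d,(4,140,60),(15,255,255),15)[0]])
"
```

```text
time: 36.0
eef_pos: [0.5184, 0.3006, 0.3041]
eef_rot: [3.139, 0.012, 1.544]
wrist_force: [-0.5, 0.5, -0.2]
width: 0.0298
grasp_force: 0.0
time: 37.0
eef_pos: [0.5189, 0.3009, 0.3048]
eef_rot: [3.138, 0.011, 1.544]
wrist_force: [0.8, -0.1, -0.3]
width: 0.0296
grasp_force: 0.0
[(224, 130, 40, 39)] [array([299., 147.]), array([353.9, 119. ]), array([349.9, 194.4])] [(289, 124, 31, 36)]
[(224, 130, 40, 40)] [array([299., 147.]), array([353.9, 119. ]), array([349.9, 194.4])] [(289, 124, 31, 35)]
[(224, 130, 40, 39)] [array([299., 147.]), array([353.9, 119. ]), array([349.9, 194.4])] [(289, 124, 31, 36)]
[(224, 130, 40, 40)] [array([299., 147.]), array([353.9, 119. ]), array([349.9, 194.4])] [(289, 124, 31, 36)]
[(224, 130, 40, 40)] [array([299., 147.]), array([353.9, 119. ]), array([349.9, 194.4])] [(289, 124, 31, 37)]
[(224, 130, 40, 40)] [array([299., 147.]), array([353.9, 119. ]), array([349.9, 194.4])] [(288, 124, 32, 35)]
```

The basket hangs still with the sleeve in it and the gripper is clear, so I'm handing in.

```bash
python3 -c "
from station import ctrl
print(ctrl.sign_off())"
```

```text
the job is handed in; nothing more can be done
None
```

I handed the job in at about 37 s: the sleeve went onto the gauge pin, then into the basket. In the camera images the basket hangs still on the red hook with the sleeve in it and the gripper clear. The sign-off call returned no verdict.

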